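Set the valves of a column vacuum manifold and start its pump

ROBOT

A 6-joint arm with a two-finger parallel gripper is mounted at the origin on the work surface. World frame = base frame: x ahead of the robot, y to its left, z up, the work surface at z = 0. Lengths are in m, angles in rad, forces in N, time in s.
With the tool pointing down it reaches from about 0.375 to 0.9 m from the base axis. Payload 3.1 kg.
Tool frame: the origin (TCP) lies at the centre of the arm's flange, where the gripper is bolted on; the fingertips stand 182 mm ahead of it and the grasp point (between the pads) lies 164 mm ahead of it (arm.tcp_to_tips is the distance from the TCP to the fingertips, in m); z points along the fingers, y is the direction in which the jaws open and shut (so a half turn about z gives the same grasp; the last joint's range is limited). The gripper opens to 87 mm and grips with 3 to 60 N. Pads are 19 mm wide; open, the fingers measure 117 mm over their backs; the gripper's body (75 mm by 190 mm) begins 51 mm behind the grasp point.
Start: joints at [-1.3, 0.527, 1.433, -0, 1.181, -0.178], TCP at [0.271, -0.563, 0.405] pointing down, gripper open.
Joint ranges: [-3.08, 3.08], [-0.75, 2.2], [0.22, 2.44], [-1.43, 4.57], [0, 2.65], [-2.85, 2.85]. Speed limits (rad/s): [2.79, 2.79, 3.14, 3.14, 3.14, 3.14].

INTERFACE

Orientations are given as a 3x3 rotation matrix whose columns are the frame's x, y, z axes.
In Python, from rig import arm gives the robot as it stands.
- The arm moves only by the tool arm_command, never from a script. Its argument "moves" is a list of rows, each an object of numbers: "wx", "wy", "wz": the turn, a rotation vector about the tool's x, y, z in units of 5 degrees (1.0 is 5 degrees); "tx", "ty", "tz": the shift along the tool's x, y, z in units of 50 mm (1.0 is 50 mm); "fingers": the opening, from 0 (shut) to 1 (fully open). A call has 1 to 8 rows; each row shifts and turns the commanded pose from where the row before left it, along the tool's axes as they then stand; what a row does not reach is not made up. A row lasts 1/10 s, in which the tool goes at most 50 mm and 8.59 degrees, less where a joint would pass 70% of its speed; a pose out of reach is approached as far as the arm can. A call is refused whole if a number of a shift passes 1 or a number of a turn 1, either way. A call with a gripper value outside its range is refused whole. The fingers move at their own pace and stop on an object; the grip force is fixed at half the most. Time passes only in rows, so rows that do not move let the fingers close. It gives the time, the measured TCP pose, the force and the opening at its end, in the units of the state.
- arm.read_state(): the state, without advancing time (a new reading comes with each control period).
- arm.snapshot(name): name is "scene" or "side" or "wrist"; returns a dict with "pixels" (384x512x3 uint8, red, green, blue), "fx", "fy", "cx", "cy" (pixels), "k1" (the pictures are not rectified: a ray, as slopes to the right and down, at radius r is drawn at 1 + k1 r^2 times it, then the intrinsics apply), "R" (3x3) and "t" (3): a world point X has camera coordinates R X + t. Camera axes: x right, y down, z forward; pixel columns grow to the right and rows downward; lengths in m; the calibration is good to about 2 mm. A picture is of the moment at which its call begins. There is no depth.
- arm.hand_in(): hands the job in, once; it reports no verdict.
The state is a dict: "t": time; "qpos": joint angles; "dq": joint speeds; "joint_efforts": joint torques, N m; "position": TCP position; "ee_rot": TCP orientation; "wrist_force": force on the tool from outside, world axes, zero at the start; "wrist_torque": the same for the moment, N m; "gripper_width": opening from 0.0 (shut) to 1.0 (fully open).
Only numpy, scipy, OpenCV 4.12 (cv2) and the standard library are available. Lean on these libraries where they do the work, as an engineer would, in place of code of your own. Each camera call takes 0.05 s, during which the arm holds its last target. There are 200 camera calls.

TASK

Start the vacuum run on the column manifold: shut the red vent valve, open the blue valve of every port that holds a column and shut that of every port with only a dust cap, and once all are right switch the pump on with its green rocker (press the half with the white dot). A lever leaning towards the columns is open, leaning away from them shut. Do not throw a blue valve that is already right, even for a moment, and leave the columns, the caps and the other things on the bench where they are.

Things in the scene. Friction and masses are not known exactly. Their poses are not given: they have to be found in the camera images.
- station: vacuum station bolted to the bench on a steel plate 280 x 450 x 10 mm. Origin: at bench level, under the row of seven lever hinges (all at x = 0, 36 mm apart: red vent at y = +150 mm, then six blue valves at +114 to -66). z up; x points from the levers to the ports behind, askew by up to 0.25 rad, y left along the row. Bar under the levers: 44 mm wide, top 70 mm high. White ports: x 100 to 160 mm, top 100 mm high
- vent (a joint): red vent lever at the left end of the row, hinge at station y = +150 mm. +0.5 rad: leans towards the ports, OPEN; -0.5: leans away, SHUT; it snaps to the nearer end, about 1 N at its end throws it. Like the blue ones: hinge along y, 76 mm above the bench; 56 mm long, 7 mm rod, handle 10 x 14 (in y) x 30 mm at its end, 22 mm clear of the next; thrown, its end is 27 mm off the hinge in x, 125 mm high
- valve_a (a joint): blue lever of the port that holds column_a, straight in front of it: hinge 130 mm from column_a along the station's -x. Its place in the row differs each time. +0.5 rad: leans towards the ports, OPEN; -0.5: leans away, SHUT. Size, snap and height as the vent lever
- valve_b (a joint): blue lever of the port that holds column_b, straight in front of it: hinge 130 mm from column_b along the station's -x. Its place in the row differs each time. +0.5 rad: leans towards the ports, OPEN; -0.5: leans away, SHUT. Size, snap and height as the vent lever
- valve_c (a joint): blue lever of the port that holds column_c, straight in front of it: hinge 130 mm from column_c along the station's -x. Its place in the row differs each time. +0.5 rad: leans towards the ports, OPEN; -0.5: leans away, SHUT. Size, snap and height as the vent lever
- valve_d (a joint): blue lever of the port that holds cap_d, straight in front of it: hinge 130 mm from cap_d along the station's -x. Its place in the row differs each time. +0.5 rad: leans towards the ports, OPEN; -0.5: leans away, SHUT. Size, snap and height as the vent lever
- valve_e (a joint): blue lever of the port that holds cap_e, straight in front of it: hinge 130 mm from cap_e along the station's -x. Its place in the row differs each time. +0.5 rad: leans towards the ports, OPEN; -0.5: leans away, SHUT. Size, snap and height as the vent lever
- valve_f (a joint): blue lever of the port that holds cap_f, straight in front of it: hinge 130 mm from cap_f along the station's -x. Its place in the row differs each time. +0.5 rad: leans towards the ports, OPEN; -0.5: leans away, SHUT. Size, snap and height as the vent lever
- column_a: filter column plugged loosely into one of the six ports: white tube 20 mm wide with an orange band and a red rim 27 mm wide, 63 mm tall above the port. Origin: on its axis at the port's top, 100 mm above the bench. z up
- column_b: filter column plugged loosely into one of the six ports: white tube 20 mm wide with an orange band and a red rim 27 mm wide, 63 mm tall above the port. Origin: on its axis at the port's top, 100 mm above the bench. z up
- column_c: filter column plugged loosely into one of the six ports: white tube 20 mm wide with an orange band and a red rim 27 mm wide, 63 mm tall above the port. Origin: on its axis at the port's top, 100 mm above the bench. z up
- cap_d: dust cap plugged loosely into an unused port: flat black disc 19 mm wide, 8 mm tall. Origin: on its axis at the port's top, 100 mm above the bench. z up
- cap_e: dust cap plugged loosely into an unused port: flat black disc 19 mm wide, 8 mm tall. Origin: on its axis at the port's top, 100 mm above the bench. z up
- cap_f: dust cap plugged loosely into an unused port: flat black disc 19 mm wide, 8 mm tall. Origin: on its axis at the port's top, 100 mm above the bench. z up
- pump_switch (a joint): green V rocker on the dark pump box (top 110 mm high), hinged along y at station x -12, y -185 mm, 111 mm high; halves 18 (x) x 24 mm. -0.2 rad: OFF, front half (to the robot) down, as at the start; +0.2: ON, back half (white dot) down; stays where pressed, about 2 N. Raised end 13 mm, lowered half 7 mm, rim 2 mm above the hinge. Trap jar and pipes behind: from x 95 mm, up to 128 mm high
- switch (a point): the middle of that rocker's hinge, 111 mm above the bench (fixed to the station; its axes are the station's)
- tube_rack: blue rack, 70 x 160 x 65 mm, with capped blood tubes up to 110 mm high. A bystander. Origin: centre of its underside
- reagent_bottle: amber bottle, 68 mm wide, 160 mm tall. A bystander. Origin: centre of its underside
- beaker: open glass beaker, 72 mm wide, 85 mm tall. A bystander. Origin: centre of its underside
- tip_box: yellow box of pipette tips, 84 x 122 x 64 mm. A bystander. Origin: centre of its underside
- column_rack: grey block, 45 x 130 x 30 mm, with three spare columns fixed on it, 93 mm high in all; not in use. A bystander. Origin: centre of its underside
- marker: yellow highlighter lying on the bench, 133 x 24 x 16 mm. A bystander. Origin: centre of its underside
- timer: white bench timer, 60 x 75 x 20 mm. A bystander. Origin: centre of its underside

How it is judged:
By the outcome, as a careful person would: the job done as asked, in the order asked, and still so for the second after the job is handed in, with the robot touching nothing.
It also fails if it takes over 48 s, if anything falls off the work surface, if the arm or the gripper's body presses on something with over 40 N, if the wrist force passes 120 N, or if a joint passes its speed limit or range.

## Working session

There is one attempt and no reset: what is moved stays moved. The work goes in short steps, Python scripts to look and compute and a tool call to move; the robot and the scene stay as the last step left them, time stands still between calls to the robot, and variables do not carry over. Pictures are saved under pics/ and viewed, about 8 in all and at most 12, crops included, and the job is handed in when it is done.

Besides the shell and the picture viewer there is one more tool, called after "Emit:" as name([rows], argument=value, ...), one row to a line, values as JSON. arm_command: Moves the arm, as the interface text tells. Its arguments: {"type":"object","properties":{"moves":{"type":"array"}},"required":["moves"]}

```bash
ls; mkdir -p pics; cat > h.py <<'E'
import numpy as np, cv2
from rig import arm
def snap(n,f):
    s=arm.snapshot(n); cv2.imwrite('pics/'+f+'.png',np.array(s['pixels'])[:,:,::-1]); 
    np.savez('pics/'+f+'.npz',**{k:np.array(s[k]) for k in s}); return s
def load(f): return dict(np.load('pics/'+f+'.npz'))
def K(s): return np.array([[s['fx'],0,s['cx']],[0,s['fy'],s['cy']],[0,0,1.]])
def proj(s,P):
    R=np.array(s['R']);t=np.array(s['t'])
    c=np.atleast_2d(P)@R.T+t; a=c[:,:2]/c[:,2:]; a=a*(1+s['k1']*(a**2).sum(1,keepdims=True))
    return a*[s['fx'],s['fy']]+[s['cx'],s['cy']]
def ray(s,uv,z):
    uv=np.atleast_2d(uv).astype(float)
    a=cv2.undistortPoints(uv[:,None],K(s),np.array([float(s['k1']),0,0,0]))[:,0]
    d=np.c_[a,np.ones(len(a))]@np.array(s['R']); o=-np.array(s['R']).T@np.array(s['t'])
    return o+d*((z-o[2])/d[:,2])[:,None]
E
python3 - <<'E'
from h import *
for n in('scene','side'):
    s=snap(n,n+'0'); print(n,s['fx'],s['k1'],-np.array(s['R']).T@s['t'])
a=cv2.imread('pics/scene0.png');b=cv2.imread('pics/side0.png')
cv2.imwrite('pics/a.png',cv2.resize(a,(800,600),interpolation=3));cv2.imwrite('pics/b.png',cv2.resize(b,(800,600),interpolation=3))
print(arm.read_state())
E
```

```text
pics
scene 356.9760143083944 -0.07375934698507729 [ 0.94979449 -0.51290112  0.8445258 ]
side 388.8820551110733 0.004457808496070496 [0.41394815 1.14357923 0.8454814 ]
{'t': 0.1, 'qpos': array([-1.30050953e+00,  5.28356857e-01,  1.43376074e+00,  8.25092631e-06,
        1.18141369e+00, -1.78478159e-01]), 'dq': array([-0.00191659, -0.00079724, -0.00400879,  0.00098598, -0.00197106,
       -0.0018164 ]), 'joint_efforts': array([ 8.40072084e-05, -4.40984666e+01, -1.77149999e+01,  6.34676311e-02,
        5.33199264e-02, -3.70152702e-05]), 'position': array([ 0.27111446, -0.56279446,  0.40388347]), 'ee_rot': array([[ 9.00985068e-01,  4.33849798e-01, -5.10274001e-04],
       [ 4.33849955e-01, -9.00983195e-01,  1.87028769e-03],
       [ 3.51675637e-04, -1.90648364e-03, -9.99998121e-01]]), 'wrist_force': array([ 0.3860439 , -0.86766377,  0.51358235]), 'wrist_torque': array([-0.01915791,  0.06238557,  0.0217893 ]), 'gripper_width': 1.002501114551453}
```

View pics/a.png

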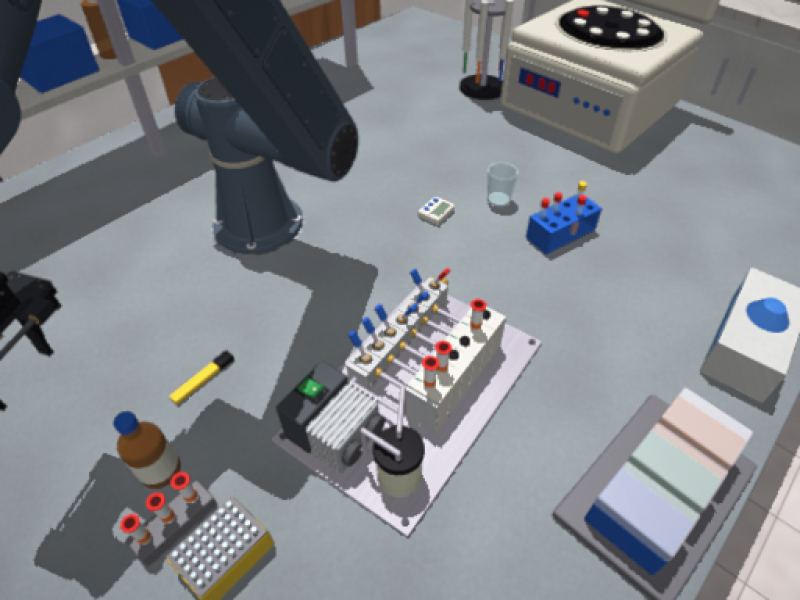

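View pics/b.png

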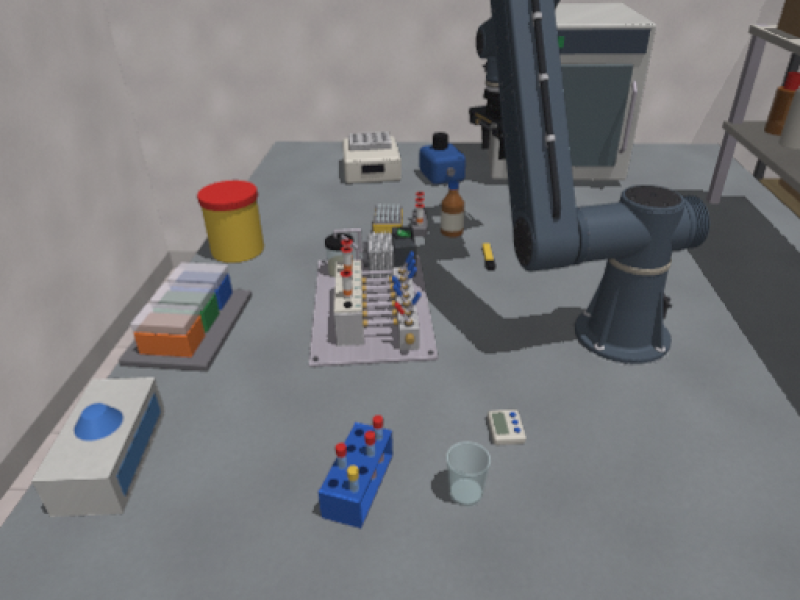

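The scene view (800x600) shows the station, with the levers from about (357,345) to (440,275), the columns at (478,305), (443,350) and (430,363), and the rocker at (312,388). The side view sees the station at (375,300). I'll enlarge both.

```bash
python3 - <<'E'
import cv2
a=cv2.imread('pics/scene0.png')[165:345,170:350];b=cv2.imread('pics/side0.png')[140:235,190:290]
cv2.imwrite('pics/a1.png',cv2.resize(a[:130],None,fx=4.4,fy=4.4,interpolation=cv2.INTER_CUBIC))
cv2.imwrite('pics/b1.png',cv2.resize(b,(600,570),interpolation=cv2.INTER_CUBIC))
E
```

```text
(no output)
```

View pics/a1.png

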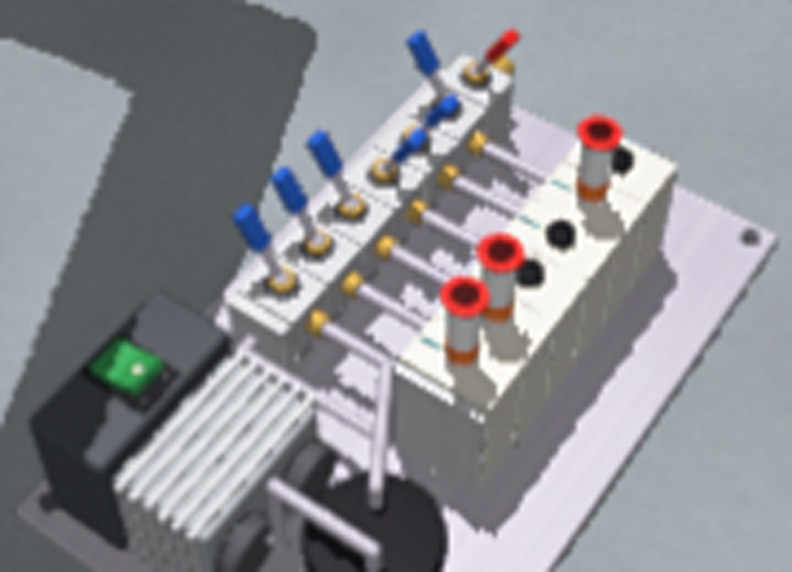

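View pics/b1.png

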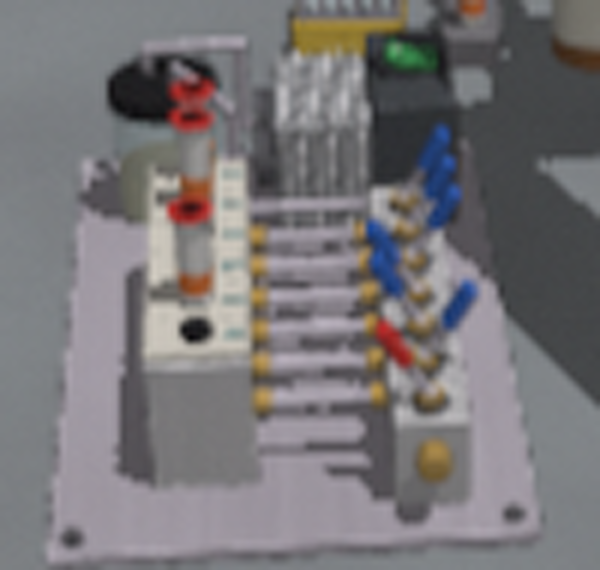

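Both crops agree. Counting from the vent, the valves stand shut, open, open, shut, shut, shut, and the ports hold cap, column, cap, cap, column, column. So I throw the vent to shut, valve 3 to shut, and valves 5 and 6 to open. Next I fit the station pose.

```bash
cat > fit.py <<'E'
from h import *
from scipy.optimize import least_squares
A=load('scene0');B=load('side0')
y=lambda i:.150-.036*i
obs=[]
for (u,v),P in [((622,158),(.13,y(1),.108)),((560,234),(.13,y(3),.108)),((530,271),(.13,y(4),.108)),
  ((599,132),(.13,y(2),.163)),((500,252),(.13,y(5),.163)),((465,296),(.13,y(6),.163)),
  ((478,75),(0,y(0),.075)),((382,170),(0,y(3),.075)),((350,207),(0,y(4),.075)),((317,243),(0,y(5),.075)),((282,282),(0,y(6),.075)),((130,367),(-.012,-.185,.116))]:
    obs.append((A,(170+(u+.5)/4.4-.5,165+(v+.5)/4.4-.5),P))
for (u,v),P in [((196,329),(.13,y(1),.108)),((190,210),(.13,y(2),.163)),((190,118),(.13,y(5),.163)),((190,90),(.13,y(6),.163)),((431,398),(0,y(0),.075)),((430,358),(0,y(1),.075)),((410,54),(-.012,-.185,.116))]:
    obs.append((B,(190+(u+.5)/6-.5,140+(v+.5)/6-.5),P))
def w(p,P):
    c,s=np.cos(p[2]),np.sin(p[2]); return np.array([p[0]+c*P[0]-s*P[1],p[1]+s*P[0]+c*P[1],P[2]])
f=lambda p:np.concatenate([proj(a,w(p,P))[0]-uv for a,uv,P in obs])
r=least_squares(f,[.55,-.1,0],loss='soft_l1')
if __name__=='__main__':
    print(r.x); print(f(r.x).reshape(-1,2).round(1).tolist())
    for a in (0,1): print(least_squares(lambda p:np.concatenate([proj(q,w(p,P))[0]-uv for q,uv,P in obs if q is (A,B)[a]]),r.x).x)
    np.save('st.npy',r.x)
    for n,P in dict(vent=(.055,.15,0),v3=(.055,y(3),0),v5=(-.055,y(5),0),v6=(-.055,y(6),0),sw=(-.012,-.185,0)).items(): print(n,w(r.x,P).round(4))
E
python3 fit.py
```

```text
[ 0.50171037 -0.07305952  0.13180661]
[[-0.3, -0.5], [0.2, -1.0], [-0.2, -0.4], [0.2, -0.1], [0.2, -0.2], [-0.1, -0.2], [-0.5, -0.5], [0.5, 0.2], [0.3, -0.2], [0.0, -0.0], [-0.1, -0.2], [-0.4, 0.3], [-0.2, -1.3], [-0.2, -0.8], [0.1, -0.7], [0.2, -0.8], [-0.4, -0.7], [-1.0, -0.1], [-0.3, 0.0]]
[ 0.50216314 -0.07332489  0.1276198 ]
[ 0.50059554 -0.06912598  0.13918507]
vent [0.5365 0.0829 0.    ]
v3 [ 0.5507 -0.0242  0.    ]
v5 [ 0.4511 -0.11    0.    ]
v6 [ 0.4559 -0.1457  0.    ]
sw [ 0.5141 -0.258   0.    ]
```

Emit:
arm_command([
  {"wz": -1,"fingers": 0},
  {"wz": -1,"fingers": 0},
  {"wz": -1,"fingers": 0},
  {"wz": -1,"fingers": 0},
  {"wz": -1,"fingers": 0},
  {"wz": -1,"fingers": 0},
  {"wz": -1,"fingers": 0},
  {"wz": -1,"fingers": 0},
])

```text
validation failed for argument at $.mo...
```

Emit:
arm_command([
  {"wz": -1,"fingers": 0},
  {"wz": -1,"fingers": 0},
  {"wz": -1,"fingers": 0},
  {"wz": -1,"fingers": 0},
  {"wz": -1,"fingers": 0},
  {"wz": -1,"fingers": 0},
  {"wz": -0.4,"fingers": 0},
])

```text
validation failed for argument at $.mo...
```

```bash
cat > go.py <<'E'
from h import *; import sys
p=np.load('st.npy'); c,s=np.cos(p[2]),np.sin(p[2]); S=np.array([[c,-s,0],[s,c,0],[0,0,1]])
st=arm.read_state(); R=st['ee_rot']; tip=np.array(st['position'])+R[:,2]*arm.tcp_to_tips
loc=S.T@(tip-[p[0],p[1],0]); print('t',round(st['t'],2),'tip in station mm',(loc*1e3).round(1),'F',np.round(st['wrist_force'],1),'grip',round(st['gripper_width'],3))
print('tool in station\n',(S.T@R).round(3))
for a in sys.argv[1:]:
    T=np.array([float(v) for v in a.split(',')])/1e3
    print(a,'delta tool units',(R.T@S@(T-loc)/.05).round(2)); loc=T
E
python3 go.py 60,150,200 60,150,112 5,150,112
```

```text
t 0.1 tip in station mm [-293.  -454.8  221.7] F [ 0.4 -0.9  0.5] grip 1.003
tool in station
 [[ 0.95   0.312 -0.   ]
 [ 0.312 -0.95   0.002]
 [ 0.    -0.002 -1.   ]]
60,150,200 delta tool units [10.48 -9.29  0.46]
60,150,112 delta tool units [-0.    0.    1.76]
5,150,112 delta tool units [-1.05 -0.34  0.  ]
```

Emit:
arm_command([
  {"wx": 0,"wy": 0,"wz": -1,"tx": 0,"ty": 0,"tz": 0,"fingers": 0},
  {"wx": 0,"wy": 0,"wz": -1,"tx": 0,"ty": 0,"tz": 0,"fingers": 0},
  {"wx": 0,"wy": 0,"wz": -1,"tx": 0,"ty": 0,"tz": 0,"fingers": 0},
  {"wx": 0,"wy": 0,"wz": -1,"tx": 0,"ty": 0,"tz": 0,"fingers": 0},
  {"wx": 0,"wy": 0,"wz": -1,"tx": 0,"ty": 0,"tz": 0,"fingers": 0},
  {"wx": 0,"wy": 0,"wz": -1,"tx": 0,"ty": 0,"tz": 0,"fingers": 0},
  {"wx": 0,"wy": 0,"wz": -1,"tx": 0,"ty": 0,"tz": 0,"fingers": 0},
  {"wx": 0,"wy": 0,"wz": -1,"tx": 0,"ty": 0,"tz": 0,"fingers": 0},
])

```text
t: 0.9
position: [0.2711, -0.5629, 0.4042]
ee_rot: [[0.408, 0.913, -0.0], [0.913, -0.408, 0.001], [0.001, -0.001, -1.0]]
wrist_force: [-0.1, -0.5, -0.2]
gripper_width: 0.35
```

Emit:
arm_command([
  {"wx": 0,"wy": 0,"wz": -1,"tx": 0,"ty": 0,"tz": 0,"fingers": 0},
  {"wx": 0,"wy": 0,"wz": -1,"tx": 0,"ty": 0,"tz": 0,"fingers": 0},
  {"wx": 0,"wy": 0,"wz": -1,"tx": 0,"ty": 0,"tz": 0,"fingers": 0},
  {"wx": 0,"wy": 0,"wz": -1,"tx": 0,"ty": 0,"tz": 0,"fingers": 0},
  {"wx": 0,"wy": 0,"wz": -1,"tx": 0,"ty": 0,"tz": 0,"fingers": 0},
  {"wx": 0,"wy": 0,"wz": -1,"tx": 0,"ty": 0,"tz": 0,"fingers": 0},
  {"wx": 0,"wy": 0,"wz": -0.4,"tx": 0,"ty": 0,"tz": 0,"fingers": 0},
])

```text
t: 1.6
position: [0.2711, -0.5629, 0.4041]
ee_rot: [[-0.137, 0.991, -0.0], [0.991, 0.137, 0.001], [0.001, -0.0, -1.0]]
wrist_force: [-0.0, -0.9, -0.6]
gripper_width: 0.006
```

```bash
python3 go.py -55,42,230 60,150,230 60,150,112 5,150,112
```

```text
t 1.6 tip in station mm [-293.  -455.   221.9] F [-0.  -0.9 -0.6] grip 0.006
tool in station
 [[-0.005  1.    -0.   ]
 [ 1.     0.005  0.001]
 [ 0.001 -0.    -1.   ]]
-55,42,230 delta tool units [ 9.92  4.81 -0.15]
60,150,230 delta tool units [2.15 2.31 0.  ]
60,150,112 delta tool units [-0.    0.    2.36]
5,150,112 delta tool units [ 0.01 -1.1   0.  ]
```

Emit:
arm_command([
  {"wx": 0,"wy": 0,"wz": 0,"tx": 0.75,"ty": 0.44,"tz": 0,"fingers": 0},
  {"wx": 0,"wy": 0,"wz": 0,"tx": 0.75,"ty": 0.44,"tz": 0,"fingers": 0},
  {"wx": 0,"wy": 0,"wz": 0,"tx": 0.75,"ty": 0.44,"tz": 0,"fingers": 0},
  {"wx": 0,"wy": 0,"wz": 0,"tx": 0.75,"ty": 0.44,"tz": 0,"fingers": 0},
  {"wx": 0,"wy": 0,"wz": 0,"tx": 0.75,"ty": 0.44,"tz": 0,"fingers": 0},
  {"wx": 0,"wy": 0,"wz": 0,"tx": 0.75,"ty": 0.44,"tz": 0,"fingers": 0},
  {"wx": 0,"wy": 0,"wz": 0,"tx": 0.75,"ty": 0.44,"tz": 0,"fingers": 0},
  {"wx": 0,"wy": 0,"wz": 0,"tx": 0.75,"ty": 0.44,"tz": 0,"fingers": 0},
])

```text
t: 2.4
position: [0.4056, -0.2404, 0.4046]
ee_rot: [[-0.134, 0.991, -0.0], [0.991, 0.134, 0.0], [0.0, -0.0, -1.0]]
wrist_force: [1.7, -0.7, 0.4]
gripper_width: 0.004
```

Emit:
arm_command([
  {"wx": 0,"wy": 0,"wz": 0,"tx": 0.75,"ty": 0.44,"tz": 0,"fingers": 0},
  {"wx": 0,"wy": 0,"wz": 0,"tx": 0.75,"ty": 0.44,"tz": 0,"fingers": 0},
  {"wx": 0,"wy": 0,"wz": 0,"tx": 0.75,"ty": 0.44,"tz": 0,"fingers": 0},
  {"wx": 0,"wy": 0,"wz": 0,"tx": 0.75,"ty": 0.44,"tz": 0,"fingers": 0},
  {"wx": 0,"wy": 0,"wz": 0,"tx": 0.75,"ty": 0.44,"tz": 0,"fingers": 0},
  {"wx": 0,"wy": 0,"wz": 0,"tx": 0.75,"ty": 0.44,"tz": 0,"fingers": 0},
  {"wx": 0,"wy": 0,"wz": 0,"tx": 0.75,"ty": 0.44,"tz": 0,"fingers": 0},
  {"wx": 0,"wy": 0,"wz": 0,"tx": 0.6,"ty": 0.44,"tz": 0,"fingers": 0},
])

```text
t: 3.2
position: [0.5405, 0.0737, 0.4044]
ee_rot: [[-0.135, 0.991, -0.001], [0.991, 0.135, 0.0], [0.0, -0.001, -1.0]]
wrist_force: [0.3, 0.3, -0.4]
gripper_width: 0.004
```

```bash
python3 go.py 60,150,112 3,150,112; python3 - <<'E'
from h import *
s=snap('wrist','w0'); cv2.imwrite('pics/w0b.png',cv2.resize(cv2.imread('pics/w0.png'),(800,600),interpolation=3))
E
```

```text
t 3.2 tip in station mm [ 57.5 140.4 222.2] F [ 0.3  0.3 -0.4] grip 0.004
tool in station
 [[-0.004  1.    -0.001]
 [ 1.     0.004  0.   ]
 [ 0.    -0.001 -1.   ]]
60,150,112 delta tool units [0.19 0.05 2.2 ]
3,150,112 delta tool units [ 0.   -1.14  0.  ]
```

View pics/w0b.png

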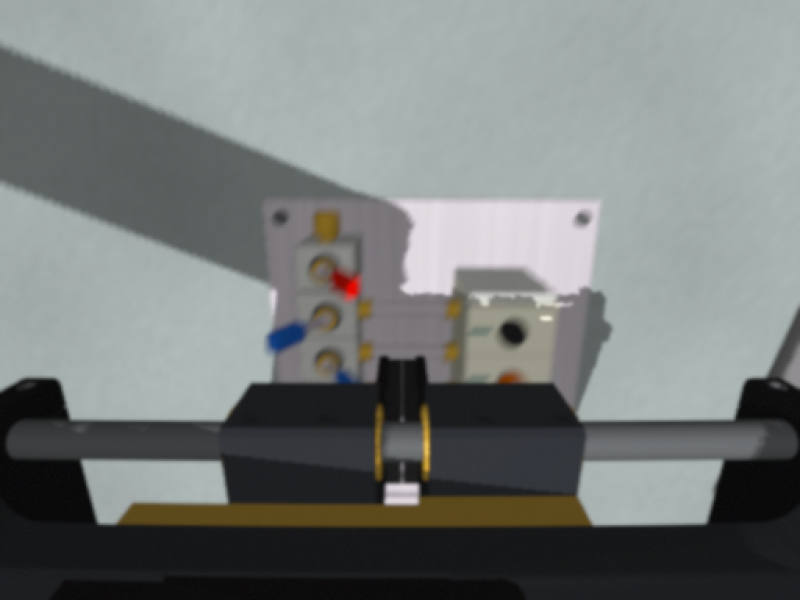

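Wrist view: the closed fingers at (402,380) hang between the bar and the port block, square to the station. The red lever at (345,285) is open, and the first blue one at (285,337) is shut. Next: lower and throw the vent.

Emit:
arm_command([
  {"wx": 0,"wy": 0,"wz": 0,"tx": 0.2,"ty": 0.05,"tz": 0,"fingers": 0},
  {"wx": 0,"wy": 0,"wz": 0,"tx": 0,"ty": 0,"tz": 0.7,"fingers": 0},
  {"wx": 0,"wy": 0,"wz": 0,"tx": 0,"ty": 0,"tz": 0.8,"fingers": 0},
  {"wx": 0,"wy": 0,"wz": 0,"tx": 0,"ty": 0,"tz": 0.7,"fingers": 0},
  {"wx": 0,"wy": 0,"wz": 0,"tx": 0,"ty": 0,"tz": 0,"fingers": 0},
])

```text
t: 3.75
position: [0.5391, 0.0809, 0.2905]
ee_rot: [[-0.133, 0.991, -0.012], [0.991, 0.133, 0.0], [0.002, -0.012, -1.0]]
wrist_force: [-1.8, -0.1, 0.6]
gripper_width: 0.009
```

```bash
python3 go.py 60,150,112 3,150,112
```

```text
t 3.75 tip in station mm [ 55.2 148.  108.3] F [-1.8 -0.1  0.6] grip 0.009
tool in station
 [[-0.002  1.    -0.012]
 [ 1.     0.002  0.002]
 [ 0.002 -0.012 -1.   ]]
60,150,112 delta tool units [ 0.04  0.1  -0.07]
3,150,112 delta tool units [ 0.   -1.14  0.01]
```

Emit:
arm_command([
  {"wx": 0,"wy": 0,"wz": 0,"tx": 0,"ty": -0.2,"tz": -0.05,"fingers": 0},
  {"wx": 0,"wy": 0,"wz": 0,"tx": 0,"ty": -0.3,"tz": 0,"fingers": 0},
  {"wx": 0,"wy": 0,"wz": 0,"tx": 0,"ty": -0.3,"tz": 0,"fingers": 0},
  {"wx": 0,"wy": 0,"wz": 0,"tx": 0,"ty": -0.25,"tz": 0,"fingers": 0},
  {"wx": 0,"wy": 0,"wz": 0,"tx": 0,"ty": 0,"tz": 0,"fingers": 0},
  {"wx": 0,"wy": 0,"wz": 0,"tx": 0,"ty": 0,"tz": 0,"fingers": 0},
])

```text
t: 4.35
position: [0.49, 0.0743, 0.2992]
ee_rot: [[-0.134, 0.991, 0.004], [0.991, 0.134, -0.0], [-0.001, 0.004, -1.0]]
wrist_force: [0.6, -0.2, 0.1]
gripper_width: 0.001
```

```bash
python3 go.py 58,150,112 58,150,195 58,42,195 58,42,112; python3 - <<'E'
from h import *
for n in('scene','side'): snap(n,n+'1')
a=cv2.imread('pics/scene1.png')[165:295,170:350];b=cv2.imread('pics/side1.png')[140:235,190:290]
cv2.imwrite('pics/c1.png',np.hstack([cv2.resize(a,(420,303),interpolation=2),cv2.resize(b,(319,303),interpolation=2)]))
E
```

```text
t 4.35 tip in station mm [  8.5 147.4 117. ] F [ 0.6 -0.2  0.1] grip 0.001
tool in station
 [[-0.002  1.     0.004]
 [ 1.     0.002 -0.001]
 [-0.001  0.004 -1.   ]]
58,150,112 delta tool units [0.05 0.99 0.1 ]
58,150,195 delta tool units [-0.    0.01 -1.66]
58,42,195 delta tool units [-2.16 -0.01  0.  ]
58,42,112 delta tool units [ 0.   -0.01  1.66]
```

View pics/c1.png

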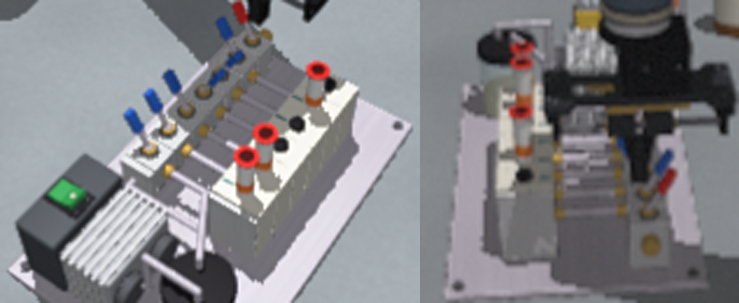

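The vent handle (red, scene crop (240,12), side (667,180)) now leans away beside shut blue valve 1, so it is shut. Valve 3 is next.

Emit:
arm_command([
  {"wx": 0,"wy": 0,"wz": 0,"tx": 0,"ty": 0.5,"tz": 0,"fingers": 0},
  {"wx": 0,"wy": 0,"wz": 0,"tx": 0,"ty": 0.5,"tz": 0,"fingers": 0},
  {"wx": 0,"wy": 0,"wz": 0,"tx": 0,"ty": 0,"tz": -0.6,"fingers": 0},
  {"wx": 0,"wy": 0,"wz": 0,"tx": -0.6,"ty": 0,"tz": -0.3,"fingers": 0},
  {"wx": 0,"wy": 0,"wz": 0,"tx": -0.8,"ty": 0,"tz": 0,"fingers": 0},
  {"wx": 0,"wy": 0,"wz": 0,"tx": -0.7,"ty": 0,"tz": 0,"fingers": 0},
  {"wx": 0,"wy": 0,"wz": 0,"tx": 0,"ty": 0,"tz": 0,"fingers": 0},
  {"wx": 0,"wy": 0,"wz": 0,"tx": 0,"ty": 0,"tz": 0,"fingers": 0},
])

```text
t: 5.25
position: [0.5536, -0.0236, 0.3424]
ee_rot: [[-0.132, 0.991, 0.0], [0.991, 0.132, 0.0], [0.0, 0.0, -1.0]]
wrist_force: [-0.5, 0.1, -0.9]
gripper_width: 0.007
```

```bash
python3 go.py 57,42,112 3,42,112
```

```text
t 5.25 tip in station mm [ 58.   42.3 160.2] F [-0.5  0.1 -0.9] grip 0.007
tool in station
 [[-0.001  1.     0.   ]
 [ 1.     0.001  0.   ]
 [ 0.     0.    -1.   ]]
57,42,112 delta tool units [-0.01 -0.02  0.96]
3,42,112 delta tool units [ 0.   -1.08 -0.  ]
```

Emit:
arm_command([
  {"wx": 0,"wy": 0,"wz": 0,"tx": 0,"ty": 0,"tz": 0.5,"fingers": 0},
  {"wx": 0,"wy": 0,"wz": 0,"tx": 0,"ty": 0,"tz": 0.46,"fingers": 0},
  {"wx": 0,"wy": 0,"wz": 0,"tx": 0,"ty": 0,"tz": 0,"fingers": 0},
  {"wx": 0,"wy": 0,"wz": 0,"tx": 0,"ty": -0.25,"tz": 0,"fingers": 0},
  {"wx": 0,"wy": 0,"wz": 0,"tx": 0,"ty": -0.3,"tz": 0,"fingers": 0},
  {"wx": 0,"wy": 0,"wz": 0,"tx": 0,"ty": -0.3,"tz": 0,"fingers": 0},
  {"wx": 0,"wy": 0,"wz": 0,"tx": 0,"ty": -0.25,"tz": 0,"fingers": 0},
  {"wx": 0,"wy": 0,"wz": 0,"tx": 0,"ty": 0,"tz": 0,"fingers": 0},
])

```text
t: 6.05
position: [0.4975, -0.0292, 0.2951]
ee_rot: [[-0.135, 0.991, -0.002], [0.991, 0.135, 0.001], [0.001, -0.001, -1.0]]
wrist_force: [-0.7, 0.4, -0.1]
gripper_width: 0.009
```

Emit:
arm_command([
  {"wx": 0,"wy": 0,"wz": 0,"tx": 0,"ty": 0.5,"tz": 0,"fingers": 0},
  {"wx": 0,"wy": 0,"wz": 0,"tx": 0,"ty": 0.5,"tz": 0,"fingers": 0},
  {"wx": 0,"wy": 0,"wz": 0,"tx": 0,"ty": 0,"tz": 0,"fingers": 0},
  {"wx": 0,"wy": 0,"wz": 0,"tx": 0,"ty": 0,"tz": -0.7,"fingers": 0},
  {"wx": 0,"wy": 0,"wz": 0,"tx": 0,"ty": 0,"tz": -0.8,"fingers": 0},
  {"wx": 0,"wy": 0,"wz": 0,"tx": 0,"ty": 0,"tz": 0,"fingers": 0},
])

```text
t: 6.65
position: [0.5499, -0.0232, 0.3744]
ee_rot: [[-0.135, 0.991, 0.01], [0.991, 0.135, -0.002], [-0.004, 0.01, -1.0]]
wrist_force: [0.2, -0.6, -0.2]
gripper_width: 0.007
```

```bash
python3 go.py -58,-30,187 -58,-30,112 -5,-30,112
```

```text
t 6.65 tip in station mm [ 56.1  42.4 192.3] F [ 0.2 -0.6 -0.2] grip 0.007
tool in station
 [[-0.004  1.     0.01 ]
 [ 1.     0.004 -0.004]
 [-0.004  0.01  -1.   ]]
-58,-30,187 delta tool units [-1.44 -2.29  0.09]
-58,-30,112 delta tool units [ 0.01 -0.02  1.5 ]
-5,-30,112 delta tool units [-0.    1.06  0.01]
```

Emit:
arm_command([
  {"wx": 0,"wy": 0,"wz": 0,"tx": -0.36,"ty": -0.57,"tz": 0,"fingers": 0},
  {"wx": 0,"wy": 0,"wz": 0,"tx": -0.36,"ty": -0.57,"tz": 0,"fingers": 0},
  {"wx": 0,"wy": 0,"wz": 0,"tx": -0.36,"ty": -0.57,"tz": 0,"fingers": 0},
  {"wx": 0,"wy": 0,"wz": 0,"tx": -0.36,"ty": -0.57,"tz": 0,"fingers": 0},
  {"wx": 0,"wy": 0,"wz": 0,"tx": 0,"ty": 0,"tz": 0,"fingers": 0},
  {"wx": 0,"wy": 0,"wz": 0,"tx": 0,"ty": 0,"tz": 0,"fingers": 0},
])

```text
t: 7.25
position: [0.4447, -0.1102, 0.3693]
ee_rot: [[-0.133, 0.991, 0.0], [0.991, 0.133, 0.0], [0.0, 0.0, -1.0]]
wrist_force: [0.2, -0.2, 0.2]
gripper_width: 0.003
```

```bash
python3 go.py -58,-30,112 -5,-30,112;  python3 - <<'E'
from h import *
for n in('scene','wrist'): snap(n,n+'2')
a=cv2.imread('pics/scene2.png')[165:295,170:350];b=cv2.imread('pics/wrist2.png')
cv2.imwrite('pics/c2.png',np.hstack([cv2.resize(a,(420,303),interpolation=2),cv2.resize(b,(380,303),interpolation=2)]))
E
```

```text
t 7.25 tip in station mm [-61.4 -29.2 187.1] F [ 0.2 -0.2  0.2] grip 0.003
tool in station
 [[-0.001  1.     0.   ]
 [ 1.     0.001  0.   ]
 [ 0.     0.    -1.   ]]
-58,-30,112 delta tool units [-0.02  0.07  1.5 ]
-5,-30,112 delta tool units [-0.    1.06  0.  ]
```

View pics/c2.png

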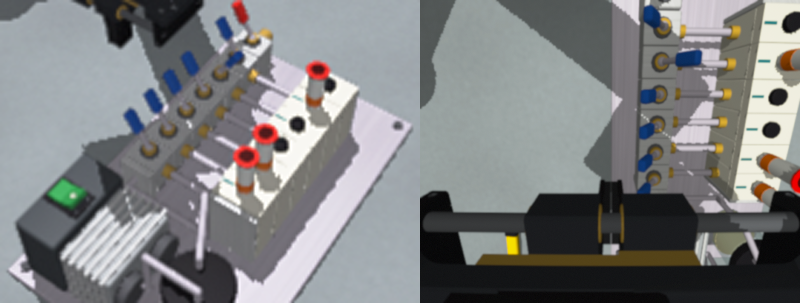

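Valve 3 is now shut: in the wrist half only valve 2 at (690,58) points at the ports. The ports read cap, column, cap, cap, column, column again. Valve 5 is next, from the robot side.

Emit:
arm_command([
  {"wx": 0,"wy": 0,"wz": 0,"tx": 0,"ty": 0,"tz": 0.7,"fingers": 0},
  {"wx": 0,"wy": 0,"wz": 0,"tx": 0,"ty": 0,"tz": 0.78,"fingers": 0},
  {"wx": 0,"wy": 0,"wz": 0,"tx": 0,"ty": 0,"tz": 0,"fingers": 0},
  {"wx": 0,"wy": 0,"wz": 0,"tx": 0,"ty": 0.3,"tz": 0,"fingers": 0},
  {"wx": 0,"wy": 0,"wz": 0,"tx": 0,"ty": 0.3,"tz": 0,"fingers": 0},
  {"wx": 0,"wy": 0,"wz": 0,"tx": 0,"ty": 0.3,"tz": 0,"fingers": 0},
  {"wx": 0,"wy": 0,"wz": 0,"tx": 0,"ty": 0.25,"tz": 0,"fingers": 0},
  {"wx": 0,"wy": 0,"wz": 0,"tx": 0,"ty": 0,"tz": 0,"fingers": 0},
])

```text
t: 8.15
position: [0.5041, -0.1022, 0.2966]
ee_rot: [[-0.136, 0.991, 0.004], [0.991, 0.136, -0.002], [-0.002, 0.004, -1.0]]
wrist_force: [-0.1, 1.1, -0.6]
gripper_width: 0.005
```

Emit:
arm_command([
  {"wx": 0,"wy": 0,"wz": 0,"tx": 0,"ty": -0.5,"tz": 0,"fingers": 0},
  {"wx": 0,"wy": 0,"wz": 0,"tx": 0,"ty": -0.6,"tz": 0,"fingers": 0},
  {"wx": 0,"wy": 0,"wz": 0,"tx": 0,"ty": 0,"tz": 0,"fingers": 0},
  {"wx": 0,"wy": 0,"wz": 0,"tx": -0.36,"ty": 0,"tz": 0,"fingers": 0},
  {"wx": 0,"wy": 0,"wz": 0,"tx": -0.36,"ty": 0,"tz": 0,"fingers": 0},
  {"wx": 0,"wy": 0,"wz": 0,"tx": 0,"ty": 0,"tz": 0,"fingers": 0},
  {"wx": 0,"wy": 0,"wz": 0,"tx": 0,"ty": 0,"tz": 0,"fingers": 0},
])

```text
t: 8.85
position: [0.4523, -0.1454, 0.2955]
ee_rot: [[-0.133, 0.991, -0.0], [0.991, 0.133, 0.0], [0.0, 0.0, -1.0]]
wrist_force: [-0.3, -0.6, -0.6]
gripper_width: 0.005
```

```bash
python3 go.py -58,-66,112 -4,-66,112
```

```text
t 8.85 tip in station mm [-58.5 -65.1 113.3] F [-0.3 -0.6 -0.6] grip 0.005
tool in station
 [[-0.002  1.     0.   ]
 [ 1.     0.002  0.   ]
 [ 0.     0.    -1.   ]]
-58,-66,112 delta tool units [-0.02  0.01  0.03]
-4,-66,112 delta tool units [-0.    1.08  0.  ]
```

Emit:
arm_command([
  {"wx": 0,"wy": 0,"wz": 0,"tx": 0,"ty": 0.25,"tz": 0,"fingers": 0},
  {"wx": 0,"wy": 0,"wz": 0,"tx": 0,"ty": 0.3,"tz": 0,"fingers": 0},
  {"wx": 0,"wy": 0,"wz": 0,"tx": 0,"ty": 0.3,"tz": 0,"fingers": 0},
  {"wx": 0,"wy": 0,"wz": 0,"tx": 0,"ty": 0.25,"tz": 0,"fingers": 0},
  {"wx": 0,"wy": 0,"wz": 0,"tx": 0,"ty": 0,"tz": 0,"fingers": 0},
])

```text
t: 9.35
position: [0.5088, -0.1375, 0.2954]
ee_rot: [[-0.136, 0.991, 0.003], [0.991, 0.136, -0.001], [-0.001, 0.002, -1.0]]
wrist_force: [-1.1, -0.2, -0.9]
gripper_width: 0.001
```

Emit:
arm_command([
  {"wx": 0,"wy": 0,"wz": 0,"tx": 0,"ty": -0.5,"tz": 0,"fingers": 0},
  {"wx": 0,"wy": 0,"wz": 0,"tx": 0,"ty": -0.5,"tz": 0,"fingers": 0},
  {"wx": 0,"wy": 0,"wz": 0,"tx": 0,"ty": 0,"tz": 0,"fingers": 0},
  {"wx": 0,"wy": 0,"wz": 0,"tx": 0,"ty": 0,"tz": -0.7,"fingers": 0},
  {"wx": 0,"wy": 0,"wz": 0,"tx": 0,"ty": 0,"tz": -0.7,"fingers": 0},
  {"wx": 0,"wy": 0,"wz": 0,"tx": 0,"ty": 0,"tz": 0,"fingers": 0},
  {"wx": 0,"wy": 0,"wz": 0,"tx": 0,"ty": 0,"tz": 0,"fingers": 0},
])

```text
t: 10.05
position: [0.4577, -0.1447, 0.366]
ee_rot: [[-0.134, 0.991, 0.002], [0.991, 0.134, -0.001], [-0.002, 0.002, -1.0]]
wrist_force: [-0.1, -0.2, 0.1]
gripper_width: 0.007
```

```bash
python3 go.py 11,-185,180 11,-185,116;  python3 - <<'E'
from h import *
for n in('scene','wrist'): snap(n,n+'3')
a=cv2.imread('pics/scene3.png')[165:295,170:350];b=cv2.imread('pics/wrist3.png')
cv2.imwrite('pics/c3.png',np.hstack([cv2.resize(a,(420,303),interpolation=2),cv2.resize(b,(380,303),interpolation=2)]))
E
```

```text
t 10.05 tip in station mm [-52.6 -65.6 183.8] F [-0.1 -0.2  0.1] grip 0.007
tool in station
 [[-0.003  1.     0.002]
 [ 1.     0.003 -0.002]
 [-0.002  0.002 -1.   ]]
11,-185,180 delta tool units [-2.39  1.26  0.08]
11,-185,116 delta tool units [ 0.   -0.    1.28]
```

View pics/c3.png

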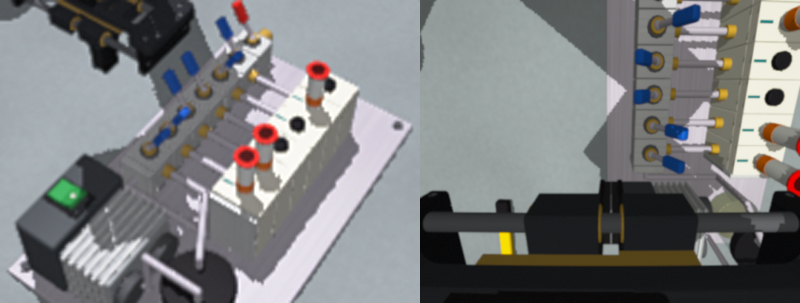

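All the valves are right: shut, open, shut, shut, open, open, with the vent shut. Valves 5 and 6 show at (675,132) and (673,166) in the wrist half. Now to the pump rocker.

Emit:
arm_command([
  {"wx": 0,"wy": 0,"wz": 0,"tx": -0.6,"ty": 0.31,"tz": 0,"fingers": 0},
  {"wx": 0,"wy": 0,"wz": 0,"tx": -0.6,"ty": 0.31,"tz": 0,"fingers": 0},
  {"wx": 0,"wy": 0,"wz": 0,"tx": -0.6,"ty": 0.31,"tz": 0,"fingers": 0},
  {"wx": 0,"wy": 0,"wz": 0,"tx": -0.6,"ty": 0.31,"tz": 0,"fingers": 0},
  {"wx": 0,"wy": 0,"wz": 0,"tx": 0,"ty": 0,"tz": 0.5,"fingers": 0},
  {"wx": 0,"wy": 0,"wz": 0,"tx": 0,"ty": 0,"tz": 0.3,"fingers": 0},
  {"wx": 0,"wy": 0,"wz": 0,"tx": 0,"ty": 0,"tz": 0,"fingers": 0},
  {"wx": 0,"wy": 0,"wz": 0,"tx": 0,"ty": 0,"tz": 0,"fingers": 0},
])

```text
t: 10.95
position: [0.5346, -0.2552, 0.324]
ee_rot: [[-0.134, 0.991, -0.002], [0.991, 0.134, 0.002], [0.002, -0.002, -1.0]]
wrist_force: [0.2, -0.2, -0.4]
gripper_width: 0.008
```

```bash
python3 go.py 11,-185,124 11,-185,116; python3 - <<'E'
from h import *
for n in('scene','side'): snap(n,n+'4')
a=cv2.imread('pics/scene4.png')[205:295,150:260];b=cv2.imread('pics/side4.png')[125:190,220:290]
cv2.imwrite('pics/c4.png',np.hstack([cv2.resize(a,(400,327),interpolation=2),cv2.resize(b,(350,327),interpolation=2)]))
E
```

```text
t 10.95 tip in station mm [   8.3 -184.5  141.8] F [ 0.2 -0.2 -0.4] grip 0.008
tool in station
 [[-0.003  1.    -0.002]
 [ 1.     0.003  0.002]
 [ 0.002 -0.002 -1.   ]]
11,-185,124 delta tool units [-0.01  0.05  0.36]
11,-185,116 delta tool units [-0.    0.    0.16]
```

View pics/c4.png

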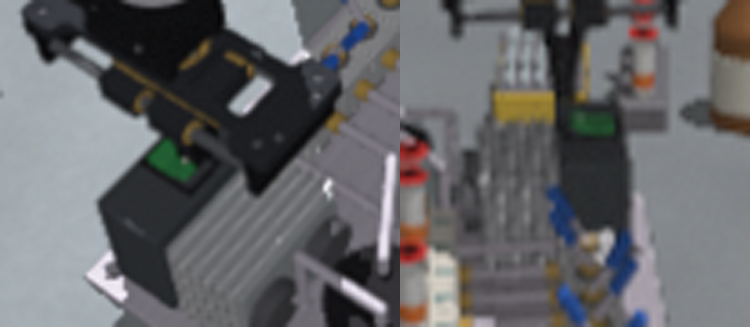

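The fingertips stand over the back half of the rocker (scene crop (185,155)), clear of the cooling fins. Press.

Emit:
arm_command([
  {"wx": 0,"wy": 0,"wz": 0,"tx": 0,"ty": 0.02,"tz": 0.25,"fingers": 0},
  {"wx": 0,"wy": 0,"wz": 0,"tx": 0,"ty": 0,"tz": 0.1,"fingers": 0},
  {"wx": 0,"wy": 0,"wz": 0,"tx": 0,"ty": 0,"tz": 0.1,"fingers": 0},
  {"wx": 0,"wy": 0,"wz": 0,"tx": 0,"ty": 0,"tz": 0.05,"fingers": 0},
  {"wx": 0,"wy": 0,"wz": 0,"tx": 0,"ty": 0,"tz": 0,"fingers": 0},
  {"wx": 0,"wy": 0,"wz": 0,"tx": 0,"ty": 0,"tz": 0,"fingers": 0},
])

```text
t: 11.65
position: [0.5368, -0.2552, 0.3009]
ee_rot: [[-0.135, 0.991, 0.003], [0.991, 0.135, -0.001], [-0.002, 0.003, -1.0]]
wrist_force: [2.6, 0.7, 2.8]
gripper_width: 0.006
```

```bash
python3 go.py 11,-185,116
```

```text
t 11.65 tip in station mm [  11.4 -185.5  118.8] F [2.6 0.7 2.8] grip 0.006
tool in station
 [[-0.003  1.     0.003]
 [ 1.     0.003 -0.002]
 [-0.002  0.003 -1.   ]]
11,-185,116 delta tool units [ 0.01 -0.01  0.05]
```

Emit:
arm_command([
  {"wx": 0,"wy": 0,"wz": 0,"tx": 0,"ty": -0.03,"tz": 0.05,"fingers": 0},
  {"wx": 0,"wy": 0,"wz": 0,"tx": 0,"ty": 0,"tz": 0.05,"fingers": 0},
  {"wx": 0,"wy": 0,"wz": 0,"tx": 0,"ty": 0,"tz": 0,"fingers": 0},
])

```text
t: 11.95
position: [0.5359, -0.2555, 0.2999]
ee_rot: [[-0.133, 0.991, 0.007], [0.991, 0.134, -0.002], [-0.003, 0.007, -1.0]]
wrist_force: [1.7, 5.9, 23.9]
gripper_width: 0.005
```

Emit:
arm_command([
  {"wx": 0,"wy": 0,"wz": 0,"tx": 0,"ty": 0,"tz": -0.5,"fingers": 0},
  {"wx": 0,"wy": 0,"wz": 0,"tx": 0,"ty": 0,"tz": -0.8,"fingers": 0},
  {"wx": 0,"wy": 0,"wz": 0,"tx": 0,"ty": -0.8,"tz": -0.5,"fingers": 0},
  {"wx": 0,"wy": 0,"wz": 0,"tx": 0,"ty": -0.9,"tz": 0,"fingers": 0},
  {"wx": 0,"wy": 0,"wz": 0,"tx": 0,"ty": -0.9,"tz": 0,"fingers": 0},
  {"wx": 0,"wy": 0,"wz": 0,"tx": 0,"ty": -0.5,"tz": 0,"fingers": 0},
  {"wx": 0,"wy": 0,"wz": 0,"tx": 0,"ty": 0,"tz": 0,"fingers": 0},
])

```text
t: 12.65
position: [0.3775, -0.2757, 0.3847]
ee_rot: [[-0.131, 0.991, -0.004], [0.991, 0.131, 0.003], [0.003, -0.004, -1.0]]
wrist_force: [-0.1, 0.4, 0.4]
gripper_width: 0.006
```

```bash
python3 go.py; python3 - <<'E'
from h import *
for n in('scene','side'): snap(n,n+'5')
c=lambda n,f:cv2.resize(cv2.imread(f'pics/{n}.png')[235:265,185:215],(300,300),interpolation=2)
a=cv2.imread('pics/scene5.png')[165:295,170:350];b=cv2.imread('pics/side5.png')[140:235,190:290]
cv2.imwrite('pics/c5.png',np.vstack([np.hstack([c('scene3',0),c('scene5',0),np.zeros((300,139,3),np.uint8)]),np.hstack([cv2.resize(a,(420,300),interpolation=2),cv2.resize(b,(319,300),interpolation=2)])]))
E
```

```text
t 12.65 tip in station mm [-150.5 -183.9  202.5] F [-0.1  0.4  0.4] grip 0.006
tool in station
 [[ 0.     1.    -0.004]
 [ 1.    -0.     0.003]
 [ 0.003 -0.004 -1.   ]]
```

View pics/c5.png

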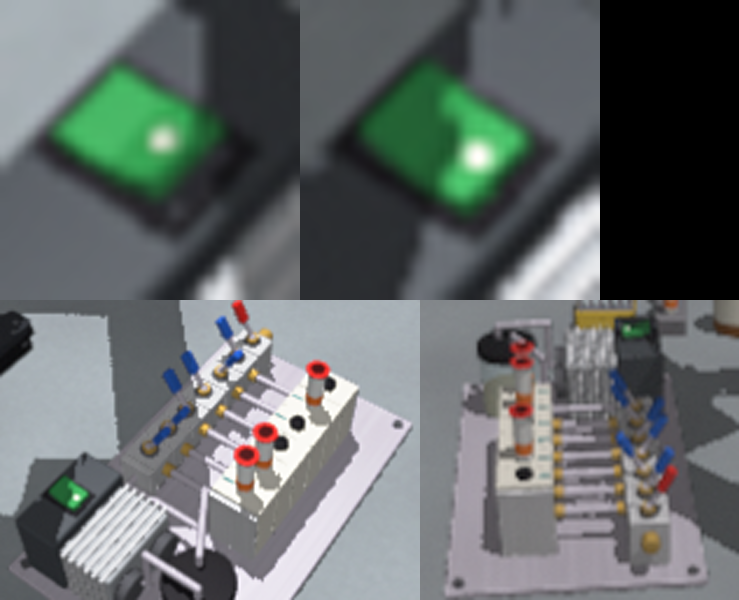

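The rocker has flipped: the white dot moved from (162,138) to (478,155) (178 in its own crop), and the back half is down. The levers and columns are right and undisturbed.

```bash
python3 -c "
from rig import arm
print(arm.hand_in())"
```

```text
the job is handed in; nothing more can be done
None
```

The vacuum run is started and the job is handed in, at about 12.7 s of the 48 s allowed.

- **Valves:** I shut the red vent, then shut valve 3 (cap) and opened valves 5 and 6 (columns). Valves 1, 2 and 4 were already right, and I did not touch them.
- **Pump:** I pressed the white-dot half of the green rocker last, after seeing that all the valves were right.

**Last checks:** The final scene and side pictures show the vent shut. The valves, counted from the vent, are shut, open, shut, shut, open, open, against ports holding cap, column, cap, cap, column, column. The rocker's back half is down, and the columns and caps are in place. The arm is clear, with wrist force near zero.

**Disagreements:**
- My first press on the rocker met only 3 N, so I pressed about 5 mm further. Wrist force read 24 N at the end of that press, under the 40 N limit.
- I did not check the other things on the bench one by one in the final pictures. The arm did not go down near any of them.

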